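Crank the standby generator from the start console

TASK

The power is out: start the standby generator from the grey sloping console on the desk. Slide the throttle grip up its slot until its white line lies in the green start band and leave it there, then turn the black starter switch clockwise from OFF, past its two detents (accessories, run), fully to the third position START (the green tick) and keep holding it there against its return spring: finish while the gripper is still holding it on START. Do not press the red emergency stop, and leave the other things on the desk where they are.

Things in the scene. Friction and masses are not known exactly. Their poses are not given: they have to be found in the camera images.
- console: Grey sheet-metal console fixed to the desk, 220 mm deep (x), 340 mm wide (y), 60 mm high at its front (-x, robot's side), 140 mm at the back: its panel slopes up away from the robot by 0.349 rad. Origin: centre of the underside; x to its back, y to its left, z up. Lower half of the panel, left to right: throttle, starter switch, emergency stop; upper half: gauges and lamps, at most 13 mm proud.
- throttle_grip (a point): Point in the throttle grip, 30 mm above the panel. Grip: black block with a white line round its middle, 26 mm along the slot, 16 mm across it, 9 to 41 mm above the panel, 45 mm free on both sides. x: up the slope along the slot, the way it slides; y: across, to the left; z: panel normal (up, leaning 0.349 rad towards the robot).
- throttle_mark (a point): Fixed point where throttle_grip lies when the grip's white line is in the middle of the green start band (green patches, 12 mm long along the slot, on both sides of it). Same axes as throttle_grip.
- throttle (a joint): Position of the throttle grip along its slot in m: 0 at the idle end (nearest the robot), 0.070 at the full end, 0.045 in the middle of the green band. It starts between 0 and 0.022, slides with about 2.5 N and stays where it is left.
- starter_grip (a point): Point on the starter switch's axis, 30 mm above the panel. Switch: black wing knob, a bar 64 mm long, 15 mm thick, 12 to 44 mm above the panel, centred on the axis, over a skirt 54 mm across (5 to 14 mm). Turns with it: x along the bar to its white pointer end, z panel normal (the axis). Throttle slot 105 mm to its left, emergency stop 110 mm to its right. Ticks: 3 black, START wide and green.
- starter (a joint): Angle of the starter switch in rad, growing clockwise seen from above: 0 OFF (start; pointer 0.654 rad left of straight up the slope), 0.436 accessories, 0.873 run, 1.309 START, hard stop 1.335. It rests by itself in the first three (light detents, under 0.1 N m); beyond run a spring, up to about 0.25 N m, returns it to run when let go. START counts above 1.20.
- estop_top (a point): Centre of the top of the red emergency-stop mushroom button, 40 mm across, on a yellow collar 60 mm across, its top 35 mm above the panel. Not to be pressed.
- estop (a joint): Travel of the emergency stop in m: 0 out, 0.006 pressed in (towards the panel).
- steel_cup: Steel drinking cup, 76 mm across, 85 mm high, standing. Origin: centre of its underside. Leave alone.
- tape_roll: Roll of brown packing tape lying flat, 100 mm across, 48 mm high. Origin: centre of its underside. Leave alone.
- screwdriver: Screwdriver lying on the desk, about 200 mm long. Leave alone.
- water_bottle: Water bottle with a blue cap, 66 mm across, 210 mm high, standing. Origin: centre of its underside. Leave alone.
- spray_can: Can with an orange label, 58 mm across, 170 mm high, standing. Origin: centre of its underside. Leave alone.
- blue_basket: Blue slatted plastic basket, 220 x 150 x 70 mm. Origin: centre of its underside. Leave alone.
- calculator: Black desk calculator, 145 x 85 x 20 mm, lying flat. Origin: centre of its underside. Leave alone.

How it is judged:
By the outcome, as a careful person would: the job done as asked, in the order asked, and still so for the second after the job is handed in, while the arm keeps its last pose, push and grip.
It also fails if it takes over 46 s, if anything falls off the work surface, if the arm or the gripper's body presses on something with over 40 N, if the wrist force passes 120 N, or if a joint passes its speed limit or range.

ROBOT

A 7-joint arm with a two-finger parallel gripper is mounted at the origin on the work surface. World frame = base frame: x ahead of the robot, y to its left, z up, the work surface at z = 0. Lengths are in m, angles in rad, forces in N, time in s.
With the tool pointing down it reaches from about 0.425 to 0.8 m from the base axis. Payload 8.3 kg.
Tool frame: the origin (TCP) lies on the mounting face of the last link; the fingertips stand 173 mm ahead of it and the grasp point (between the pads) lies 155 mm ahead of it; z points along the fingers, y is the line along which they close (so a half turn about z gives the same grasp; the last joint's range is limited). The gripper opens to 85 mm and grips with 20 to 120 N. Pads are 22 mm wide; open, the fingers measure 114 mm over their backs; the gripper's body (76 mm by 85 mm) begins 54 mm behind the grasp point. The pads swing forward as they close: fully open they stand 13 mm farther back than shut.
Start: joints at [1.178, 0.383, 0.016, 1.37, -0.006, 1.388, -0.046], TCP at [0.202, -0.591, 0.405] pointing down, gripper open.
Joint ranges: [-2.95, 2.95], [-0.25, 2.06], [-1.52, 1.56], [0.18, 2.33], [-1.44, 4.58], [0.02, 2.06], [-3.01, 3.01]. Speed limits (rad/s): [2.39, 2.39, 3.01, 3.01, 3.14, 3.14, 3.14].

INTERFACE

Orientations are given as a unit quaternion [x, y, z, w].
In Python, from station import read_state, snapshot, camera_model, robot gives the robot as it stands. The module is installed in compiled form; this text tells all that it offers.
- The arm moves only by the shell command python3 -m creep 'ROWS' [FORCE]. ROWS is JSON, one flat list of numbers, 7 for each row, row after row: the shift along the tool's x, y, z in mm, then the turn, a rotation vector about the tool's x, y, z in degrees, then the opening, from 0 (shut) to 1 (fully open). In form: [x, y, z, rx, ry, rz, gripper, x, y, z, rx, ry, rz, gripper, ...]. A call has exactly 8 rows; each row shifts and turns the commanded pose from where the row before left it, along the tool's axes as they then stand; what a row does not reach is not made up. A row lasts 1/10 s, in which the tool goes at most 50 mm and 8.59 degrees, less where a joint would pass 70% of its speed; a pose out of reach is approached as far as the arm can. A call with a gripper value outside its range is refused whole. The fingers move at their own pace and stop on an object; FORCE is the grip in N (left out, the last holds). Time passes only in rows, so rows that do not move let the fingers close, or fill a call up. It gives the time, the measured TCP pose, the force, the opening and the grip force at its end, in the units of the state.
- read_state(): the state, without advancing time (a new reading comes with each control period).
- snapshot(name): name is "scene" or "top" or "wrist"; returns the picture (400x640x3 uint8, blue, green, red); there is no depth.
- camera_model(name): a dict with "camera_matrix" (3x3 intrinsics, pixels), "k1" (the pictures are not rectified: a ray, as slopes to the right and down, at radius r is drawn at 1 + k1 r^2 times it, then the intrinsics apply), "position" and "orientation" of the camera in the world. Camera axes: x right, y up, looking along -z (the intrinsics and any distortion apply to the point x, -y, -z); pixel columns grow to the right and rows downward; lengths in m; the calibration is good to about 2 mm. A picture is of the moment at which its call begins: read the wrist's pose just before it. camera_model takes no time and is no camera call; for the wrist camera it gives the pose at the moment of the call.
- robot.job_done(): hands the job in; it is judged then, once.
The state is a dict: "t": time; "joint_positions": joint angles; "joint_vel": joint speeds; "joint_torque": joint torques, N m; "eef_pos": TCP position; "tool_rot": TCP orientation; "force": force on the tool from outside, world axes, zero at the start; "wrist_torque": the same for the moment, N m; "grip_width": finger opening in m; "finger_force": force on a finger pad.
Only numpy, scipy, OpenCV 4.12 (cv2) and the standard library are available. Lean on these libraries where they do the work, as an engineer would, in place of code of your own. Each camera call takes 0.05 s, during which the arm holds its last target. There are 200 camera calls.

## Working session

There is one attempt and no reset: what is moved stays moved. The work goes in short steps, Python scripts to look and compute and a shell command to move; the robot and the scene stay as the last step left them, time stands still between calls to the robot, and variables do not carry over. Pictures are saved under pics/ and viewed, at most 10 in all, crops included, and the job is handed in when it is done.

```bash
mkdir -p pics; python3 - <<'E'
from station import *
import cv2,numpy as np
s=read_state();print(s['t'],s['eef_pos'],s['tool_rot'])
for n in('scene','top'):
    cv2.imwrite(f'pics/{n}0.png',snapshot(n)); print(n,camera_model(n))
E
```

```text
0.0 [ 0.20237422 -0.59115428  0.4036611 ] [ 9.86433360e-01  1.64159267e-01 -1.73204254e-04 -9.65140000e-04]
scene {'camera_matrix': array([[444.11572727,   0.        , 326.5394749 ],
       [  0.        , 444.11572727, 194.84917252],
       [  0.        ,   0.        ,   1.        ]]), 'k1': -0.09761702308543692, 'position': array([1.14506871, 0.61233822, 1.13989408]), 'orientation': array([0.14005929, 0.32027524, 0.86836601, 0.35177782])}
top {'camera_matrix': array([[459.8282445 ,   0.        , 328.7730632 ],
       [  0.        , 459.8282445 , 202.65780477],
       [  0.        ,   0.        ,   1.        ]]), 'k1': -0.024694849257708085, 'position': array([ 0.40774438, -0.05290518,  1.64790418]), 'orientation': array([ 0.02197861, -0.02248821, -0.69702885,  0.71635326])}
```

View pics/top0.png

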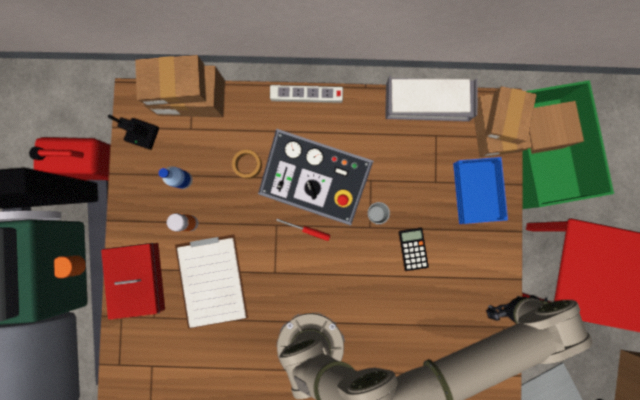

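View pics/scene0.png

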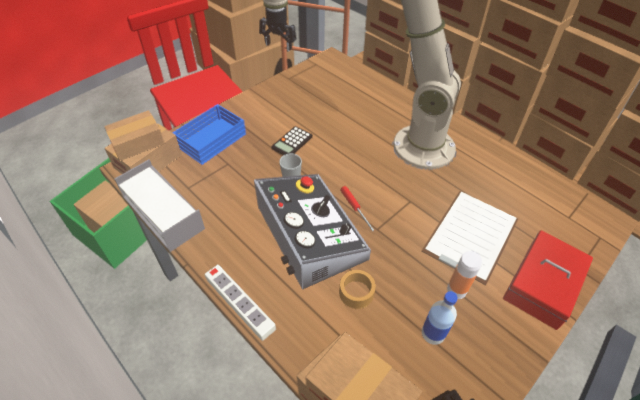

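The top view shows the console at about px (316,177), turned about 18° clockwise. The throttle is at about (283,178), the starter at (312,188) and the red e-stop at (343,199). I'll enlarge both views.

```bash
python3 - <<'E'
import cv2,numpy as np
a=cv2.imread('pics/top0.png')[120:235,250:385]; b=cv2.imread('pics/scene0.png')[165:290,245:375]
a=cv2.resize(a,None,fx=4,fy=4,interpolation=cv2.INTER_CUBIC)[:460,:]
b=cv2.resize(b,None,fx=4,fy=4,interpolation=cv2.INTER_CUBIC)
cv2.imwrite('pics/a.png',a);cv2.imwrite('pics/b.png',b)
E
```

```text
(no output)
```

View pics/a.png

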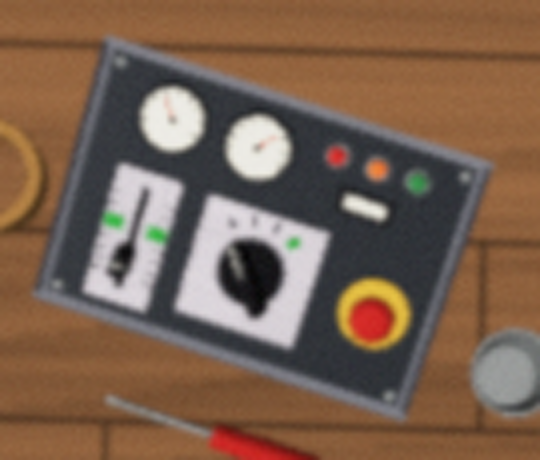

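View pics/b.png

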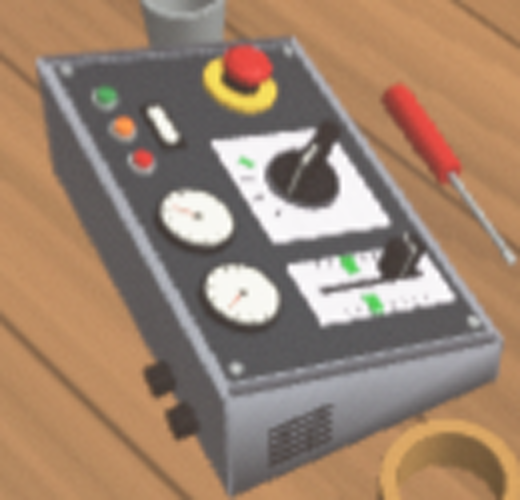

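The crops show these features, in crop pixels:

| Feature | Top crop | Scene crop |
|---|---|---|
| Panel corners (back-left, back-right, front-right, front-left) | (108,38), (492,163), (407,416), (36,293) | (230,390), (38,60), (296,38), (500,340) |
| Green start patches | (113,220), (157,235) | (374,303), (349,265) |
| Throttle grip | ~(122,262) | ~(402,255) |
| Starter skirt | (250,270) | (303,178) |

```bash
cat > h.py <<'E'
import numpy as np, cv2
from scipy.spatial.transform import Rotation as R
from scipy.optimize import least_squares
from station import read_state, snapshot, camera_model, robot
def project(P,cm):
    p=R.from_quat(cm['orientation']).inv().apply(np.atleast_2d(P)-cm['position'])
    s=np.c_[p[:,0],-p[:,1]]/-p[:,2:3]; s=s*(1+cm['k1']*(s**2).sum(1,keepdims=True))
    K=cm['camera_matrix']; return s@K[:2,:2].T+K[:2,2]
def ray(uv,cm):
    d=cv2.undistortPoints(np.float64(uv).reshape(-1,1,2),cm['camera_matrix'],np.array([cm['k1'],0,0,0,0]))[:,0]
    return cm['position'],R.from_quat(cm['orientation']).apply(np.c_[d[:,0],-d[:,1],-np.ones(len(d))])
SL=R.from_euler('y',-0.349)
class Panel: # panel frame: origin console front-centre edge of panel; x up slope,y left,z normal
    def __init__(s,x,y,yaw):
        s.Rc=R.from_euler('z',yaw); s.Rp=s.Rc*SL
        s.o=np.array([x,y,0])+s.Rc.apply([-.11,0,.06])
    def world(s,p): return s.o+s.Rp.apply(p)
    def cast(s,uv,cm,h): # panel coords of pixel at height h over panel
        o,d=ray(uv,cm); o=s.Rp.inv().apply(o-s.o); d=s.Rp.inv().apply(d)
        return o+d*((h-o[2])/d[:,2])[:,None]
E
python3 - <<'E'
from h import *
A=lambda l:(np.float64(l)+.5)/4-.5+[250,120]
B=lambda l:(np.float64(l)+.5)/4-.5+[245,165]
T,S=camera_model('top'),camera_model('scene')
C=np.array([[.11,.17,.14],[.11,-.17,.14],[-.11,-.17,.06],[-.11,.17,.06]])
a=A([(108,38),(492,163),(407,416),(36,293)]);b=B([(230,390),(38,60),(296,38),(500,340)])
def f(v,both=3):
    P=R.from_euler('z',v[2]).apply(C)+[v[0],v[1],0]
    r=[]
    if both&1:r.append(project(P,T)-a)
    if both&2:r.append(project(P,S)-b)
    return np.concatenate(r).ravel()
for k in(1,2,3):
    q=least_squares(f,[.55,0,-.3],kwargs={'both':k});print(q.x.round(4),q.fun.round(1))
p=Panel(*q.x)
np.set_printoptions(precision=4,suppress=True)
for n,cm,M,pts in(('top',T,A,[((113,220),0),((157,235),0),((122,262),.03),((250,270),.014),((371,320),.035)]),('scene',S,B,[((374,303),0),((349,265),0),((402,255),.03),((303,178),.014),((248,66),.035)])):
    for uv,h in pts: print(n,p.cast(M([uv]),cm,h)[0])
E
```

```text
[ 0.5904 -0.002  -0.2917] [-0.6 -0.6  0.8 -0.   0.1  0.4 -0.4  0.3]
[ 0.5848  0.0017 -0.2988] [-0.5  1.3  0.2 -0.9 -0.4 -0.5  0.8 -0.5]
[ 5.873e-01  2.000e-04 -2.946e-01] [-1.1  0.2  0.2  1.1 -0.6  1.3 -1.   1.  -1.3  1.6 -0.9 -0.6 -1.6 -0.4
 -0.  -0.5]
top [0.0886 0.1206 0.    ]
top [0.0883 0.0809 0.    ]
top [0.0646 0.0991 0.03  ]
top [ 0.0887 -0.0046  0.014 ]
top [ 0.0865 -0.1145  0.035 ]
scene [0.0824 0.1177 0.    ]
scene [0.0826 0.0796 0.    ]
scene [0.0609 0.1023 0.03  ]
scene [0.0856 0.0016 0.014 ]
scene [ 0.0878 -0.1028  0.035 ]
```

Both views agree to about 4 mm, which is enough for the approach. I'll add a planner that converts a target pose into constant per-row tool steps.

```bash
cat >> h.py <<'E'
P=Panel(.5873,.0002,-.2946)
def tool(px,py,pz,twist=0):
    """TCP pose with grasp point at panel coords; twist=0: tool x down-slope, y left; +twist about panel normal (CCW from above)"""
    M=P.Rp*R.from_euler('z',twist)*R.from_matrix(np.diag([-1.,1,-1]))
    return P.world([px,py,pz])-M.apply([0,0,.155]),M
def plan(pos,M,n):
    s=read_state(); R0=R.from_quat(s['tool_rot']); w=(R0.inv()*M).as_rotvec()
    dR=[R.from_rotvec(w*k/n) for k in range(n)]
    A=sum(r.as_matrix() for r in dR); t=np.linalg.solve(R0.as_matrix()@A,pos-s['eef_pos'])
    path=[];p=s['eef_pos'].copy()
    for r in dR: p=p+(R0*r).apply(t); path.append(p)
    path=np.array(path)
    print('rows',n,'mm',(t*1e3).round(1),'deg',np.degrees(w/n).round(2),'|mm|',np.linalg.norm(t)*1e3)
    print('path',path[n//3].round(3),path[2*n//3].round(3),path[-1].round(3),'rmin',np.hypot(*path[:,:2].T).min().round(3))
def err():
    s=read_state();R0=R.from_quat(s['tool_rot']);g=s['eef_pos']+R0.apply([0,0,.155])
    print('t',s['t'],'grasp panel',P.Rp.inv().apply(g-P.o).round(4),'F',s['force'].round(1),'grip',s['grip_width'],s['finger_force'],'q',np.round(s['joint_positions'],2))
E
python3 - <<'E'
from h import *
for n in(16,24,32): plan(*tool(.063,.101,.13),n)
print(tool(.063,.101,.13))
E
```

```text
rows 16 mm [61.7 17.9 -5.2] deg [-1.57 -0.51 -8.9 ] |mm| 64.47061937162218
path [ 0.539 -0.432  0.426] [ 0.624 -0.13   0.41 ] [0.475 0.14  0.349] rmin 0.495
rows 24 mm [40.8 13.  -3.5] deg [-1.05 -0.34 -5.93] |mm| 43.00498628023984
path [ 0.539 -0.432  0.426] [ 0.621 -0.109  0.407] [0.475 0.14  0.349] rmin 0.495
rows 32 mm [30.5 10.2 -2.6] deg [-0.79 -0.26 -4.45] |mm| 32.260191754318114
path [ 0.518 -0.457  0.426] [ 0.624 -0.13   0.41 ] [0.475 0.14  0.349] rmin 0.495
(array([0.47475713, 0.13989595, 0.34936219]), Rotation.from_matrix(array([[-0.89923067,  0.29035711,  0.32722614],
                            [ 0.27285297,  0.95691836, -0.09929001],
                            [-0.34195826,  0.        , -0.93971514]])))
```

```bash
python3 -m creep '[30,10,-2.6,-0.8,-0.26,-4.45,0.6, 30,10,-2.6,-0.8,-0.26,-4.45,0.6, 30,10,-2.6,-0.8,-0.26,-4.45,0.6, 30,10,-2.6,-0.8,-0.26,-4.45,0.6, 30,10,-2.6,-0.8,-0.26,-4.45,0.6, 30,10,-2.6,-0.8,-0.26,-4.45,0.6, 30,10,-2.6,-0.8,-0.26,-4.45,0.6, 30,10,-2.6,-0.8,-0.26,-4.45,0.6]' 40
python3 -m creep '[30,10,-2.6,-0.8,-0.26,-4.45,0.6, 30,10,-2.6,-0.8,-0.26,-4.45,0.6, 30,10,-2.6,-0.8,-0.26,-4.45,0.6, 30,10,-2.6,-0.8,-0.26,-4.45,0.6, 30,10,-2.6,-0.8,-0.26,-4.45,0.6, 30,10,-2.6,-0.8,-0.26,-4.45,0.6, 30,10,-2.6,-0.8,-0.26,-4.45,0.6, 30,10,-2.6,-0.8,-0.26,-4.45,0.6]'
python3 - <<'E'
from h import *
err()
for n in(16,): plan(*tool(.063,.101,.13),n)
E
```

```text
t: 0.9
eef_pos: [0.4426, -0.521, 0.4223]
tool_rot: [0.887, 0.459, -0.009, 0.057]
force: [0.1, -0.4, 0.6]
grip_width: 0.0509
finger_force: 0.0
t: 1.7
eef_pos: [0.5954, -0.3232, 0.4249]
tool_rot: [0.699, 0.707, -0.016, 0.108]
force: [0.0, -0.7, -0.5]
grip_width: 0.0511
finger_force: 0.0
t 1.7 grasp panel [ 0.2974 -0.3271  0.119 ] F [ 0.  -0.7 -0.5] grip 0.05108440118241615 0.0 q [ 0.64  0.43 -0.32  1.28  0.26  1.27  0.31]
rows 16 mm [30.4 10.7 -2.6] deg [-0.78 -0.24 -4.43] |mm| 32.34084125676748
path [ 0.621 -0.133  0.409] [0.574 0.019 0.384] [0.475 0.14  0.349] rmin 0.495
```

```bash
python3 -m creep '[30,10.5,-2.6,-0.8,-0.24,-4.45,0.6, 30,10.5,-2.6,-0.8,-0.24,-4.45,0.6, 30,10.5,-2.6,-0.8,-0.24,-4.45,0.6, 30,10.5,-2.6,-0.8,-0.24,-4.45,0.6, 30,10.5,-2.6,-0.8,-0.24,-4.45,0.6, 30,10.5,-2.6,-0.8,-0.24,-4.45,0.6, 30,10.5,-2.6,-0.8,-0.24,-4.45,0.6, 30,10.5,-2.6,-0.8,-0.24,-4.45,0.6]'
python3 -m creep '[30,10.5,-2.6,-0.8,-0.24,-4.45,0.6, 30,10.5,-2.6,-0.8,-0.24,-4.45,0.6, 30,10.5,-2.6,-0.8,-0.24,-4.45,0.6, 30,10.5,-2.6,-0.8,-0.24,-4.45,0.6, 30,10.5,-2.6,-0.8,-0.24,-4.45,0.6, 30,10.5,-2.6,-0.8,-0.24,-4.45,0.6, 30,10.5,-2.6,-0.8,-0.24,-4.45,0.6, 0,0,0,0,0,0,0.6]'
python3 - <<'E'
from h import *
err()
plan(*tool(.063,.101,.13),1)
cm=camera_model('wrist')
cv2.imwrite('pics/w1.png',snapshot('wrist'))
import pickle;pickle.dump(cm,open('w1.pkl','wb'));print(cm)
E
```

```text
t: 2.5
eef_pos: [0.6081, -0.0726, 0.4017]
tool_rot: [0.441, 0.885, -0.021, 0.149]
force: [0.4, 0.8, 0.6]
grip_width: 0.0513
finger_force: 0.0
t: 3.3
eef_pos: [0.4956, 0.1158, 0.3579]
tool_rot: [0.177, 0.969, -0.024, 0.171]
force: [-0.0, 0.5, 0.2]
grip_width: 0.051
finger_force: 0.0
t 3.3 grasp panel [0.0908 0.0826 0.1288] F [-0.   0.5  0.2] grip 0.05100179203818554 0.0 q [ 0.3   0.11 -0.71  1.87  0.37  0.95  0.63]
rows 1 mm [29.3 15.1 -1.3] deg [-0.53 -0.13 -3.75] |mm| 32.98193885846967
path [0.475 0.14  0.349] [0.475 0.14  0.349] [0.475 0.14  0.349] rmin 0.495
{'camera_matrix': array([[318.38414967,   0.        , 317.3643176 ],
       [  0.        , 318.38414967, 203.880341  ],
       [  0.        ,   0.        ,   1.        ]]), 'k1': 0.016365102111656656, 'position': array([0.4348854 , 0.13925051, 0.30166609]), 'orientation': array([-0.26585584, -0.19229332,  0.53600792,  0.77784283])}
```

View pics/w1.png

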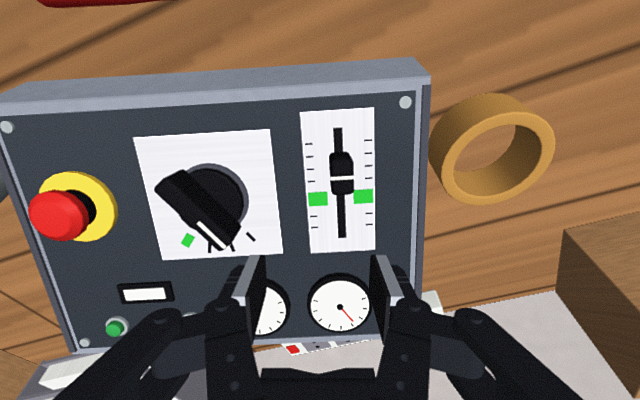

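The wrist view is clear. The green patches are at about (318,199) and (363,197), with the grip's white line at about (341,179). The starter bar runs (168,185)–(230,240) and the e-stop is at (58,217). I'll measure these with masks.

```bash
python3 - <<'E'
from h import *
import pickle
np.set_printoptions(precision=4,suppress=True)
cm=pickle.load(open('w1.pkl','rb'));im=cv2.imread('pics/w1.png')
hsv=cv2.cvtColor(im,cv2.COLOR_BGR2HSV)
g=cv2.inRange(hsv,(45,120,100),(75,255,255))
n,l,st,c=cv2.connectedComponentsWithStats(g)
for i in range(1,n):
    if st[i,4]>60: print('green',c[i],st[i,4],P.cast([c[i]],cm,0)[0])
# white line on the grip top
sub=im[145:200,328:357].min(2); ys=range(0,55)
print('grip col', [int(v) for v in sub[:,13]])
# dark knob top: brightness inside card
cv2.imwrite('pics/k.png',cv2.resize(np.clip(im[125:265,125:385].astype(float)*2.2,0,255).astype(np.uint8),None,fx=3,fy=3,interpolation=cv2.INTER_CUBIC))
for uv,h in(((341,179),.041),((213,198),.014),((58,217),.035),((417,63+17),0),((404,102),0),((7,127),0)): print(uv,P.cast([uv],cm,h)[0])
E
```

```text
green [363.0195 195.9027] 257 [0.0901 0.1194 0.    ]
green [317.3855 198.4819] 249 [0.0899 0.0814 0.    ]
green [187.29 239.85] 100 [ 0.1205 -0.0342  0.    ]
green [113.715  328.8394] 193 [ 0.2085 -0.1222  0.    ]
grip col [21, 16, 25, 18, 15, 21, 23, 9, 9, 10, 0, 14, 15, 17, 19, 22, 21, 26, 23, 25, 22, 24, 24, 26, 23, 26, 25, 22, 19, 15, 39, 178, 253, 255, 213, 71, 7, 19, 20, 20, 26, 26, 24, 18, 22, 28, 22, 12, 22, 12, 25, 21, 15, 22, 22]
(341, 179) [0.0642 0.0996 0.041 ]
(213, 198) [ 0.08   -0.0002  0.014 ]
(58, 217) [ 0.0813 -0.1074  0.035 ]
(417, 80) [0.0032 0.1607 0.    ]
(404, 102) [0.018  0.1516 0.    ]
(7, 127) [ 0.0174 -0.1535  0.    ]
```

View pics/k.png

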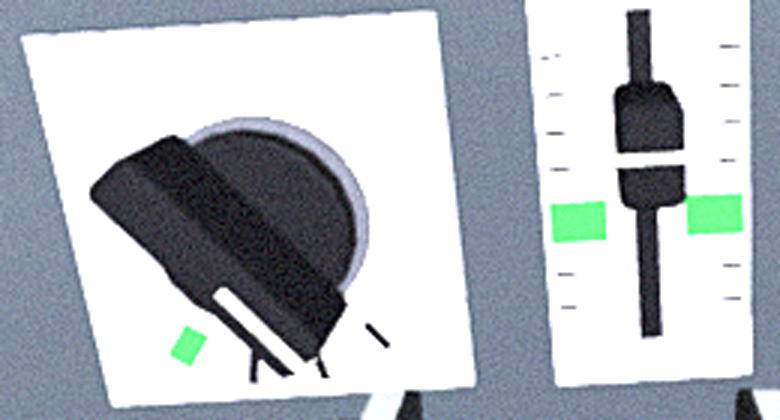

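The white line is at v≈177.5 and the green patches are at panel x=0.090, so the slot is at y=0.100 and the grip at x≈0.0635. The grip needs to move about 26.5 mm up the slope. I'll move to it next.

```bash
python3 - <<'E'
from h import *
plan(*tool(.0635,.1004,.1288),4)
E
```

```text
rows 4 mm [ 7.7  4.2 -0.1] deg [-0.15 -0.02 -1.01] |mm| 8.726594544015159
path [0.487 0.127 0.354] [0.481 0.133 0.351] [0.475 0.139 0.348] rmin 0.495
```

```bash
python3 -m creep '[7.7,4.2,-0.1,-0.15,0,-1,0.6, 7.7,4.2,-0.1,-0.15,0,-1,0.6, 7.7,4.2,-0.1,-0.15,0,-1,0.6, 7.7,4.2,-0.1,-0.15,0,-1,0.6, 0,0,15,0,0,0,0.6, 0,0,15,0,0,0,0.6, 0,0,15,0,0,0,0.6, 0,0,0,0,0,0,0.6]'
python3 - <<'E'
from h import *
err()
plan(*tool(.0635,.1004,.034),4)
E
```

```text
t: 4.15
eef_pos: [0.4915, 0.1323, 0.3046]
tool_rot: [0.148, 0.974, -0.026, 0.169]
force: [-0.3, -0.7, -0.0]
grip_width: 0.051
finger_force: 0.0
t 4.15 grasp panel [0.0641 0.0983 0.0817] F [-0.3 -0.7 -0. ] grip 0.05099873851698693 0.0 q [ 0.25  0.18 -0.72  1.94  0.46  0.86  0.56]
rows 4 mm [ 0.3  0.5 11.9] deg [-0.03 -0.07 -0.08] |mm| 11.94737811678976
path [0.499 0.131 0.282] [0.503 0.13  0.271] [0.506 0.13  0.259] rmin 0.512
```

```bash
python3 -m creep '[0.3,0.5,12,0,0,0,0.6, 0.3,0.5,12,0,0,0,0.6, 0.3,0.5,12,0,0,0,0.6, 0.3,0.5,11,0,0,0,0.6, 0,0,0,0,0,0,0, 0,0,0,0,0,0,0, 0,0,0,0,0,0,0, 0,0,0,0,0,0,0]' 40
python3 -c "
from h import *
err()"
```

```text
t: 4.95
eef_pos: [0.5066, 0.13, 0.2623]
tool_rot: [0.148, 0.974, -0.025, 0.171]
force: [-1.8, -2.2, 1.0]
grip_width: 0.0158
finger_force: 41.4
t 4.95 grasp panel [0.0644 0.1006 0.0368] F [-1.8 -2.2  1. ] grip 0.015751676870446273 41.39638602733612 q [ 0.22  0.26 -0.68  1.95  0.57  0.79  0.48]
```

```bash
python3 -m creep '[-4,0,0,0,0,0,0, -5,0,0,0,0,0,0, -5,0,0,0,0,0,0, -5,0,0,0,0,0,0, -5,0,0,0,0,0,0, -3,0,0,0,0,0,0, 0,0,0,0,0,0,0, 0,0,0,0,0,0,0]'
python3 - <<'E'
from h import *
err()
import pickle
cm=camera_model('wrist');im=snapshot('wrist');cv2.imwrite('pics/w2.png',im);pickle.dump(cm,open('w2.pkl','wb'))
E
```

```text
t: 5.75
eef_pos: [0.5313, 0.1224, 0.2717]
tool_rot: [0.148, 0.974, -0.025, 0.172]
force: [-1.5, -3.2, 2.9]
grip_width: 0.0152
finger_force: 41.8
t 5.75 grasp panel [0.092  0.1006 0.0368] F [-1.5 -3.2  2.9] grip 0.015222766315075043 41.8126916885376 q [ 0.23  0.3  -0.67  1.89  0.57  0.82  0.52]
```

View pics/w2.png

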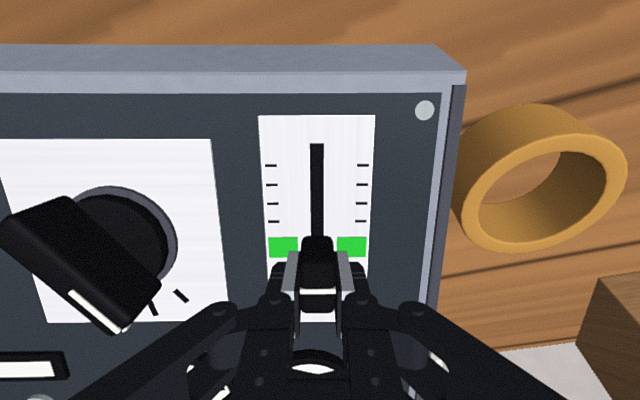

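The grip is now between the green patches (283,247) and (352,247), with its white line at about (318,292). I'll check with rays, then release and retreat.

```bash
python3 - <<'E'
from h import *
import pickle
cm=pickle.load(open('w2.pkl','rb'))
for uv,h in(((318,292.5),.041),((283,247),0),((352,247),0)): print(uv,P.cast([uv],cm,h)[0].round(4))
E
python3 -m creep '[0,0,0,0,0,0,0.4, 0,0,0,0,0,0,0.5, 0,0,0,0,0,0,0.6, 0,0,-10,0,0,0,0.6, 0,0,-20,0,0,0,0.6, 0,0,-20,0,0,0,0.6, 0,0,-15,0,0,0,0.6, 0,0,0,0,0,0,0.6]'
python3 - <<'E'
from h import *
import pickle
err()
cm=camera_model('wrist');im=snapshot('wrist');cv2.imwrite('pics/w3.png',im);pickle.dump(cm,open('w3.pkl','wb'))
E
```

```text
(318, 292.5) [0.0926 0.1007 0.041 ]
(283, 247) [0.0907 0.0812 0.    ]
(352, 247) [0.0909 0.1197 0.    ]
t: 6.6
eef_pos: [0.5098, 0.1302, 0.3349]
tool_rot: [0.147, 0.974, -0.024, 0.173]
force: [0.1, 0.1, -1.3]
grip_width: 0.0515
finger_force: 0.0
t 6.6 grasp panel [0.0926 0.1021 0.104 ] F [ 0.1  0.1 -1.3] grip 0.051520095747566226 0.0 q [ 0.27  0.18 -0.72  1.86  0.44  0.92  0.61]
```

View pics/w3.png

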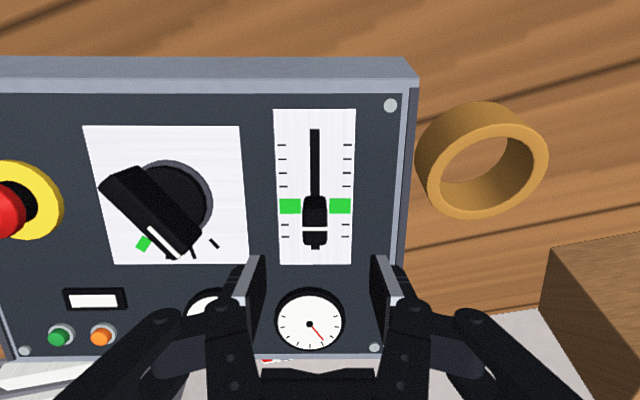

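The throttle's white line is still between the patches after release (line ~(315,229), patches (290,206) and (340,206)). Next is the starter axis, which I'll get from a circle fit to the skirt edge seen in w1.

```bash
python3 - <<'E'
from h import *
import pickle
c3=pickle.load(open('w3.pkl','rb'));c1=pickle.load(open('w1.pkl','rb'))
im=cv2.imread('pics/w3.png')
print('col',[int(v) for v in im[215:245,315].min(1)])
for uv,h in(((314.5,229),.041),((290,206),0),((340,206),0)): print(uv,P.cast([uv],c3,h)[0].round(4))
e=np.float64([(250,130),(300,147),(335,180),(355,215),(352,255),(343,285)]); e=(e+.5)/3-.5+125
q=P.cast(e,c1,.014)[:,:2]
f=least_squares(lambda v:np.hypot(*(q-v).T)-.027,[.085,0]);print('skirt',f.x.round(4),f.fun.round(4))
# same in w3: mask of near-black on radial rays from the centre guess
g=im.max(2).astype(float)
pts=[]
for a in np.radians(np.arange(-60,35,8)):
    r=np.arange(20,60,.5);u=168+r*np.cos(a);v=200+r*np.sin(a)
    pr=cv2.remap(g.astype(np.float32),u.astype(np.float32)[None],v.astype(np.float32)[None],1)[0]
    k=np.argmax(pr>60); pts.append((u[k],v[k]))
q=P.cast(pts,c3,.014)[:,:2]
f=least_squares(lambda v:np.hypot(*(q-v).T)-.027,[.085,0],loss='soft_l1',f_scale=.001);print('skirt3',f.x.round(4),(np.hypot(*(q-f.x).T)-.027).round(4))
# pointer line direction at bar top
d=P.cast([(148,229),(180,257)],c3,.044);print(d.round(4),np.arctan2(d[1,1]-d[0,1],d[1,0]-d[0,0]))
E
```

```text
col [17, 29, 22, 21, 17, 25, 31, 21, 23, 23, 13, 50, 221, 255, 255, 212, 60, 11, 19, 26, 19, 22, 19, 20, 23, 25, 25, 25, 17, 20]
(314.5, 229) [0.0918 0.1003 0.041 ]
(290, 206) [0.0903 0.0815 0.    ]
(340, 206) [0.0906 0.1193 0.    ]
skirt [ 0.0828 -0.0039] [ 0.0001 -0.0001 -0.0003  0.0006 -0.0005  0.0002]
skirt3 [ 0.0818 -0.003 ] [-0.0004  0.0003  0.0001  0.0002  0.0001 -0.0001 -0.0003  0.0001 -0.0002
  0.0003 -0.0001 -0.0001]
[[ 0.0898 -0.0034  0.044 ]
 [ 0.1094  0.0137  0.044 ]] 0.7133793230272835
```

```bash
python3 - <<'E'
from h import *
plan(*tool(.082,-.0042,.104,.654),7)
E
```

```text
rows 7 mm [  5.6 -14.4  -0.2] deg [-0.    0.01 -5.41] |mm| 15.41372743559962
path [0.485 0.091 0.33 ] [0.475 0.062 0.33 ] [0.47  0.031 0.331] rmin 0.471
```

```bash
python3 -m creep '[5.6,-14.4,-0.2,0,0,-5.4,0.6, 5.6,-14.4,-0.2,0,0,-5.4,0.6, 5.6,-14.4,-0.2,0,0,-5.4,0.6, 5.6,-14.4,-0.2,0,0,-5.4,0.6, 5.6,-14.4,-0.2,0,0,-5.4,0.6, 5.6,-14.4,-0.2,0,0,-5.4,0.6, 5.6,-14.4,-0.2,0,0,-5.4,0.6, 0,0,0,0,0,0,0.6]'
python3 - <<'E'
from h import *
import pickle
err()
plan(*tool(.082,-.0042,.037,.654),5)
cm=camera_model('wrist');im=snapshot('wrist');cv2.imwrite('pics/w4.png',im);pickle.dump(cm,open('w4.pkl','wb'))
E
```

```text
t: 7.45
eef_pos: [0.4693, 0.0285, 0.3294]
tool_rot: [-0.175, 0.969, -0.08, 0.153]
force: [0.6, -1.0, 0.2]
grip_width: 0.0514
finger_force: 0.0
t 7.45 grasp panel [ 0.0812 -0.0077  0.1019] F [ 0.6 -1.   0.2] grip 0.05142088271065919 0.0 q [ 0.51  0.02 -0.7   2.01  0.24  0.82  1.6 ]
rows 5 mm [-0.5  0.4 13. ] deg [-0.01 -0.05 -0.02] |mm| 13.002354940847548
path [0.478 0.027 0.305] [0.487 0.026 0.281] [0.492 0.025 0.268] rmin 0.475
```

View pics/w4.png

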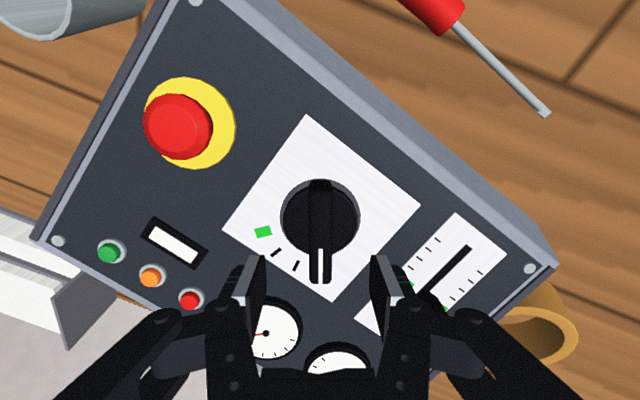

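The bar is vertical in the image at u≈320 (v 180–283), aligned with the midline between the fingers. I'll descend and grip.

```bash
python3 -m creep '[-0.5,0.4,13,0,0,0,0.6, -0.5,0.4,13,0,0,0,0.6, -0.5,0.4,13,0,0,0,0.6, -0.5,0.4,13,0,0,0,0.6, -0.5,0.4,12,0,0,0,0.6, 0,0,0,0,0,0,0, 0,0,0,0,0,0,0, 0,0,0,0,0,0,0]' 80
python3 -m creep '[0,0,0,0,0,0,0, 0,0,0,0,0,0,0, 0,0,0,0,0,0,0, 0,0,0,0,0,0,0, 0,0,0,0,0,0,0, 0,0,0,0,0,0,0, 0,0,0,0,0,0,0, 0,0,0,0,0,0,0]'
python3 -c "
from h import *
err()"
```

```text
t: 8.3
eef_pos: [0.4926, 0.0259, 0.2712]
tool_rot: [-0.174, 0.969, -0.08, 0.154]
force: [3.2, -7.7, -0.4]
grip_width: 0.0131
finger_force: 77.9
t: 9.1
eef_pos: [0.4925, 0.0257, 0.2712]
tool_rot: [-0.174, 0.969, -0.08, 0.154]
force: [3.9, -6.3, -3.2]
grip_width: 0.0135
finger_force: 78.0
t 9.1 grasp panel [ 0.0834 -0.0035  0.0394] F [ 3.9 -6.3 -3.2] grip 0.013508566918266242 77.9717230796814 q [ 0.47  0.17 -0.69  2.03  0.42  0.71  1.45]
```

```bash
python3 -m creep '[0,0,0,0,0,5,0, 0,0,0,0,0,5,0, 0,0,0,0,0,5,0, 0,0,0,0,0,5,0, 0,0,0,0,0,5,0, 0,0,0,0,0,5,0, 0,0,0,0,0,5,0, 0,0,0,0,0,0,0]'
python3 - <<'E'
from h import *
err();s=read_state();print(s['wrist_torque'])
x=P.Rp.inv()*R.from_quat(s['tool_rot']);v=-x.as_matrix()[:,0];print('bar',np.arctan2(v[1],v[0]))
E
```

```text
t: 9.9
eef_pos: [0.4926, 0.0251, 0.2713]
tool_rot: [0.127, 0.976, -0.03, 0.171]
force: [4.4, -9.3, -3.5]
grip_width: 0.0133
finger_force: 78.0
t 9.9 grasp panel [ 0.0838 -0.0042  0.0394] F [ 4.4 -9.3 -3.5] grip 0.013332539362720486 78.00588726997375 q [ 0.4   0.16 -0.61  2.03  0.4   0.71  0.85]
[-1.4872661  -0.42605048 -0.44327277]
bar 0.035584721443881466
```

```bash
python3 -m creep '[0,-1,0,0,0,5,0, 0,0,0,0,0,6,0, 0,0,0,0,0,6,0, 0,0,0,0,0,6,0, 0,0,0,0,0,6,0, 0,0,0,0,0,6,0, 0,0,0,0,0,5,0, 0,0,0,0,0,0,0]'
cat > c.py <<'E'
from h import *
import sys
err();s=read_state();print(s['wrist_torque'])
x=P.Rp.inv()*R.from_quat(s['tool_rot']);v=-x.as_matrix()[:,0];print('turned',.654-np.arctan2(v[1],v[0]))
E
python3 c.py; python3 -c "
from h import *
cv2.imwrite('pics/w5.png',snapshot('wrist'));cv2.imwrite('pics/s5.png',cv2.resize(snapshot('scene')[165:290,245:375],None,fx=4,fy=4,interpolation=2))"
```

```text
t: 10.7
eef_pos: [0.4922, 0.0242, 0.2713]
tool_rot: [0.453, 0.874, 0.03, 0.171]
force: [3.3, -9.9, -2.3]
grip_width: 0.0136
finger_force: 78.6
t 10.7 grasp panel [ 0.0836 -0.0052  0.0394] F [ 3.3 -9.9 -2.3] grip 0.01361349695277185 78.60011458396912 q [ 0.33  0.15 -0.53  2.04  0.37  0.7   0.17]
[-1.80675502 -0.34373381 -0.0231748 ]
turned 1.3153895699966818
```

View pics/w5.png

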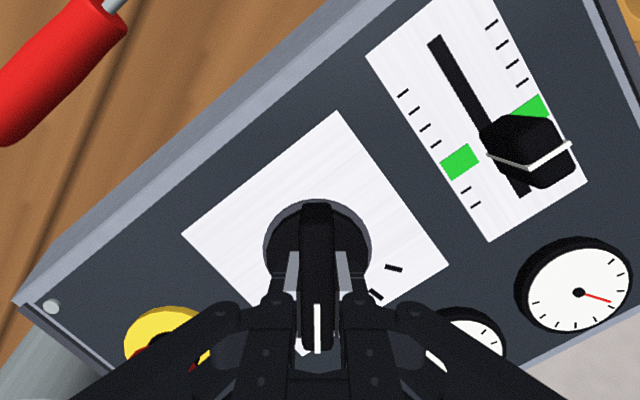

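The bar is still vertical between the pads (pointer line u≈317), so it turned with the tool to about 1.31 rad. The throttle line is level with the green patches. I'll add a small bias towards the stop, hold, and check that it is steady.

```bash
python3 -m creep '[0,0,0,0,0,1,0, 0,0,0,0,0,0,0, 0,0,0,0,0,0,0, 0,0,0,0,0,0,0, 0,0,0,0,0,0,0, 0,0,0,0,0,0,0, 0,0,0,0,0,0,0, 0,0,0,0,0,0,0]'
python3 c.py
python3 - <<'E'
from h import *
# pointer line direction in wrist picture
cm=camera_model('wrist');im=snapshot('wrist')
m=(im[295:365,300:335].min(2)>170).astype(np.uint8)
n,l,st,c=cv2.connectedComponentsWithStats(m)
for i in range(1,n):
    if st[i,4]>40 and st[i,3]>25:
        yx=np.argwhere(l==i); a=yx[yx[:,0]<=yx[:,0].min()+4].mean(0)[::-1]+[300,295]; b=yx[yx[:,0]>=yx[:,0].max()-4].mean(0)[::-1]+[300,295]
        d=P.cast([a,b],cm,.044); v=d[1]-d[0]; print(a,b,d.round(4),'joint angle',.654-np.arctan2(v[1],v[0]))
E
```

```text
t: 11.6
eef_pos: [0.4922, 0.0242, 0.2713]
tool_rot: [0.459, 0.871, 0.031, 0.171]
force: [2.5, -9.5, -2.6]
grip_width: 0.013
finger_force: 78.6
t 11.6 grasp panel [ 0.0836 -0.0052  0.0394] F [ 2.5 -9.5 -2.6] grip 0.012988043347267636 78.6310601234436 q [ 0.33  0.15 -0.53  2.04  0.37  0.7   0.16]
[-1.83238129 -0.34501815  0.00449793]
turned 1.3295990879205366
[316.5862069  306.06896552] [317.22222222 351.03703704] [[ 0.0893 -0.0096  0.044 ]
 [ 0.1088 -0.0249  0.044 ]] joint angle 1.3184161059586306
```

The pointer measures 1.318 rad, which is START. The grip is firm and the throttle is in the band.

```bash
python3 -c "
from station import robot
print(robot.job_done())"
```

```text
the job is handed in; nothing more can be done
None
```

The job is handed in at about 11.6 s: the throttle is in the green band (about 1 mm past its middle), and the gripper is holding the starter on START, measured at about 1.32 rad; the emergency stop and other items were not touched as far as I could see.

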